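Reset the tripped bench breaker

TASK

One of the three breakers on the grey plate has tripped: its lever stands about upright, half-way between off (leaning towards the robot) and on (leaning away). Reset it: push its lever towards off, through the stiff part, until it is fully home against its stop so that the catch inside engages, then throw it fully on and let go. Never press any breaker with more than 18 N, and leave the other two levers and the things lying around as they are.

Things in the scene. Friction and masses are not known exactly. Their poses are not given: they have to be found in the camera images.
- panel: Grey steel plate fixed to the bench, 150 (x) x 236 (y) x 12 mm, carrying three identical black breakers side by side along its y axis at -70, 0 and +70 mm (order varies). Origin: centre of its underside, on the bench; z up; its x axis points away from the robot, turned by up to 0.3 rad.
- tripped_breaker: The tripped breaker: black housing fixed to the plate, 104 (x) x 50 (y) mm; its flat top, 84 mm long in x, is 70 mm above its origin (a bezel rim and the round lever root rise 3 mm more). Origin: centre of its underside, on the plate, 12 mm above the bench; axes parallel to the plate's. +x is the on side, -x the off side.
- tripped_hinge (a point): Hinge of the tripped lever: 50 mm above the breaker's origin, axis along y, axes as the breaker's. While the catch is not engaged the lever is blocked solidly at about +0.15 rad. The catch engages only in the last 1 to 2 mm of lever travel before the off stop; once engaged it stays so.
- tripped_lever (a joint): Lever angle, rad: 0 upright (starts within 0.08), + leaning to +x, fully on 0.60 (firm stop), - to off. Towards off it goes easily (3 N), meets the catch at -0.15 to -0.42, then is stiffer (6 to 11 N, 40 mm from the hinge) for 0.2 to 0.3 rad up to a slightly springy stop. That stop lies at -0.37 to -0.78, different every time, unseen: feel for it. The lever stays where it is left.
- tripped_lever_tip (a point): Centre of the flat free end of the tripped breaker's lever, 58 mm from the hinge axis; its z axis points out along the lever. The lever is smooth grey plastic, 10 mm thick in x, 16 mm wide in y; upright, 38 mm of it stand above the housing's top.
- live_lever (a joint): Lever angle of the breaker that is on (same shape and sign); starts at 0.5 to 0.6 and must stay.
- live_lever_tip (a point): Centre of the free end of the lever that is on.
- spare_lever (a joint): Lever angle of the spare breaker that is switched off (same shape and sign); starts at -0.55 to -0.4 and must stay.
- spare_lever_tip (a point): Centre of the free end of the lever that is off.
- live_breaker: The breaker that is on; same shape, origin and axes as the tripped one.
- spare_breaker: The spare breaker that is off; same shape, origin and axes as the tripped one.
- tape_yellow: Roll of yellow tape, 62 mm across, 19 mm high, lying left of the plate (bystander); origin at the centre of its underside.
- side_cutter: Red-handled side cutter, 126 x 62 x 11 mm, lying right of the plate (bystander); origin at the centre of its underside.
- screwdriver: Red screwdriver, 170 mm long, 26 mm high, lying in front of the plate (bystander); origin at the centre of its underside.
- circuit_board: Blue circuit board, 46 x 68 x 11 mm, lying behind the plate (bystander); origin at the centre of its underside.

How it is judged:
By the outcome, as a careful person would: the job done as asked, in the order asked, and still so for the second after the job is handed in, with the robot touching nothing.
It also fails if it takes over 51 s, if anything falls off the work surface, if the arm or the gripper's body presses on something with over 40 N, if the wrist force passes 120 N, or if a joint passes its speed limit or range.

ROBOT

A 6-joint arm with a two-finger parallel gripper is mounted at the origin on a cart in front of the work surface, level with it; the furniture and walls round the work are solid. World frame = base frame: x ahead of the robot, y to its left, z up, the work surface at z = 0. Lengths are in m, angles in rad, forces in N, time in s.
With the tool pointing down it reaches from about 0.25 to 0.725 m from the base axis. Payload 9.7 kg.
Tool frame: the origin (TCP) lies midway between the tips of the shut fingers; the grasp point (between the pads) lies 19 mm behind it; z points along the fingers, y is the direction in which the jaws open and shut (so a half turn about z gives the same grasp; the last joint's range is limited). The gripper opens to 85 mm and grips with 20 to 120 N. Pads are 22 mm wide; open, the fingers measure 114 mm over their backs; the gripper's body (76 mm by 85 mm) begins 54 mm behind the grasp point. The pads swing forward as they close: fully open they stand 13 mm farther back than shut.
Start: joints at [-1.302, 0.087, 0.176, 1.66, 0, 1.571], TCP at [0.146, -0.53, 0.193] pointing down, gripper open.
Joint ranges: [-3.13, 3.13], [-0.85, 1.81], [-1.15, 1.24], [-2.2, 2.28], [-1.44, 1.52], [-3.14, 3.14]. Speed limits (rad/s): [2.22, 2.22, 2.57, 3.14, 3.14, 3.14].

INTERFACE

Orientations are given as a 3x3 rotation matrix whose columns are the frame's x, y, z axes.
In Python, from cell import get_state, optics, manip gives the robot as it stands.
- The arm moves only by the tool send_rows, never from a script. Its argument "increments" is a list of rows, each a list of 2 entries, a list of its own where there are three numbers: the shift along the world's x, y, z in units of 30 mm (1.0 is 30 mm), then the turn, a rotation vector about the world's x, y, z in rad. In form: [[[tx, ty, tz], [rx, ry, rz]], ...]. A call has exactly 5 rows; each row shifts and turns the commanded pose from where the row before left it; what a row does not reach is not made up. A row lasts 1/8 s, in which the tool goes at most 62.5 mm and 10.7 degrees, less where a joint would pass 70% of its speed; a pose out of reach is approached as far as the arm can. A call is refused whole if a number of a shift passes 1 or a number of a turn 0.188, either way. A call with a gripper value outside its range is refused whole. "grip" is the finger opening in mm, from 0 to 85.4, set as the call begins (left out, the last holds). The fingers move at their own pace and stop on an object; the grip force is fixed at half the most. Time passes only in rows, so rows that do not move let the fingers close, or fill a call up. It gives the time, the measured TCP pose, the force and the opening at its end, in the units of the state.
- get_state(): the state, without advancing time (a new reading comes with each control period).
- optics.read_camera(name): name is "scene" or "top"; returns (picture, depth): 384x512x3 uint8, red, green, blue; 384x512 float32, m along the optical axis (not along the pixel's ray), 0 where there is no reading.
- optics.get_calibration(name): a dict with "K" (3x3 intrinsics, pixels), "origin" and "orientation" of the camera in the world. Camera axes: x right, y down, z forward; pixel columns grow to the right and rows downward; lengths in m; the calibration is good to about 2 mm. A picture is of the moment at which its call begins. get_calibration takes no time and is no camera call.
- manip.job_done(): hands the job in, once; it reports no verdict.
The state is a dict: "t": time; "joint_pos": joint angles; "dq": joint speeds; "effort": joint torques, N m; "tcp_pos": TCP position; "orientation": TCP orientation; "wrist_force": force on the tool from outside, world axes, zero at the start; "wrist_torque": the same for the moment, N m; "width": opening from 0.0 (shut) to 1.0 (fully open).
Only numpy, scipy, OpenCV 4.12 (cv2) and the standard library are available. Lean on these libraries where they do the work, as an engineer would, in place of code of your own. Each camera call takes 0.05 s, during which the arm holds its last target. There are 200 camera calls.

## Working session

There is one attempt and no reset: what is moved stays moved. The work goes in short steps, Python scripts to look and compute and a tool call to move; the robot and the scene stay as the last step left them, time stands still between calls to the robot, and variables do not carry over. Pictures are saved under pics/ and viewed, on a budget of 10 in all, crops included, one or two more only if the job needs it, and the job is handed in when it is done.

Besides the shell and the picture viewer there is one more tool, called after "Call:" by a JSON object that holds its "name" and its "arguments". send_rows: Moves the arm, as the interface text tells. Its arguments: {"type":"object","properties":{"increments":{"type":"array"},"grip":{"type":"number"}},"required":["increments"]}

```bash
mkdir -p pics
python3 - <<'E'
from cell import get_state, optics
import cv2,numpy as np
s=get_state();print({k:np.round(v,3).tolist() for k,v in s.items()})
for n in("scene","top"):
    p,d=optics.read_camera(n);c=optics.get_calibration(n)
    np.savez(f"{n}0.npz",p=p,d=d,**{k:np.array(c[k]) for k in("K","origin","orientation")})
    cv2.imwrite(f"pics/{n}0.png",p[:,:,::-1]);print(n,np.round(c["K"],1).tolist(),np.round(c["origin"],3),np.round(c["orientation"],3).tolist())
E
```

```text
{'t': 0.0, 'joint_pos': [-1.302, 0.087, 0.175, 1.66, 0.0, 1.571], 'dq': [-0.001, -0.001, -0.001, -0.001, 0.0, 0.001], 'effort': [0.002, -52.039, 46.48, 0.016, -0.0, -0.0], 'tcp_pos': [0.146, -0.53, 0.192], 'orientation': [[0.964, 0.266, -0.0], [0.266, -0.964, 0.001], [0.0, -0.001, -1.0]], 'wrist_force': [0.162, -0.61, 0.208], 'wrist_torque': [-0.063, 0.067, 0.034], 'width': 0.999}
scene [[394.4, 0.0, 254.7], [0.0, 394.4, 188.3], [0.0, 0.0, 1.0]] [ 0.251 -0.745  0.669] [[0.878, -0.314, 0.361], [-0.478, -0.586, 0.654], [0.006, -0.747, -0.664]]
top [[375.5, 0.0, 260.8], [0.0, 375.5, 188.8], [0.0, 0.0, 1.0]] [ 0.391 -0.163  0.934] [[0.005, -0.977, 0.214], [-1.0, -0.006, -0.004], [0.005, -0.214, -0.977]]
```

View pics/scene0.png

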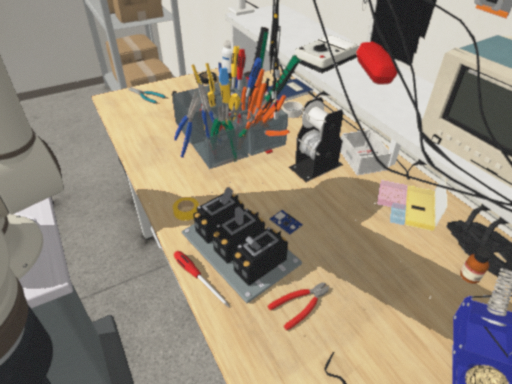

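View pics/top0.png

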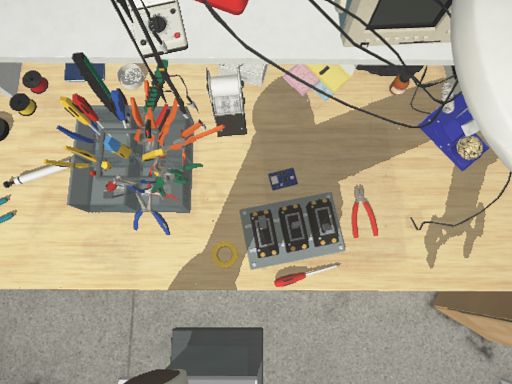

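The scene view shows the plate at about (242,245), and the top view shows it at about (293,230). In the top view the tape is at (224,254), the screwdriver at (305,275), the cutter at (364,212) and the board at (283,179). Next I'll crop both views and fit the plate from the depth data.

```bash
cat > h.py <<'E'
import numpy as np,cv2
def cloud(f):
    z=np.load(f);d=z["d"];v,u=np.mgrid[:384,:512];K=z["K"]
    P=np.stack([(u-K[0,2])/K[0,0]*d,(v-K[1,2])/K[1,1]*d,d],-1)@z["orientation"].T+z["origin"]
    P[d==0]=np.nan;return P,z["p"],z
def proj(z,X):
    c=(np.atleast_2d(X)-z["origin"])@z["orientation"];K=z["K"]
    return c[:,:2]/c[:,2:]*[K[0,0],K[1,1]]+K[:2,2]
E
python3 - <<'E'
from h import *
ims=[]
P,p,z=cloud("top0.npz")
print("table z",np.nanmedian(P[255:265,260:280,2]), P[230,246],P[200,400])
sub=P[185:275,235:350].reshape(-1,3)
m=(sub[:,2]>.006)&(sub[:,2]<.020); 
m|=sub[:,2]>.05
q=sub[m&(sub[:,2]<.2)]
r=cv2.minAreaRect(q[:,:2].astype(np.float32));print(r)
top=sub[(sub[:,2]>.07)]
print("z hist",np.histogram(sub[:,2],np.arange(-.01,.14,.006)))
S,sp,sz=cloud("scene0.npz")
ss=S[180:300,175:305].reshape(-1,3);print("z hist scene",np.histogram(ss[:,2],np.arange(-.01,.14,.006))[0])
a=cv2.resize(p[185:275,235:350],None,fx=5,fy=5,interpolation=2);b=cv2.resize(sp[180:300,175:305],None,fx=4,fy=4,interpolation=2)
b=cv2.resize(b,(a.shape[0]*b.shape[1]//b.shape[0],a.shape[0]))
im=np.hstack([a,b]);print(im.shape);im=cv2.resize(im,(800,im.shape[0]*800//im.shape[1]));cv2.imwrite("pics/c1.png",im[:,:,::-1])
E
```

```text
table z 0.01278936112506801 [ 0.48926815 -0.13064523  0.01173865] [ 0.56833941 -0.51879307  0.00174858]
((0.4918023943901062, -0.24115443229675293), (0.2640538811683655, 0.21540766954421997), 85.15080261230469)
z hist (array([  18, 3603,  790, 2167,  484,   39,   27,   30,   23,   46,   36,
         34,   79,  451,  202, 1918,  172,   32,   28,   43,   55,   32,
          2,    0,    0]), array([-0.01 , -0.004,  0.002,  0.008,  0.014,  0.02 ,  0.026,  0.032,
        0.038,  0.044,  0.05 ,  0.056,  0.062,  0.068,  0.074,  0.08 ,
        0.086,  0.092,  0.098,  0.104,  0.11 ,  0.116,  0.122,  0.128,
        0.134,  0.14 ]))
z hist scene [  37 7064  531 2134  559  336  159  150  175  207  238  291  378  509
  495 1778   61   51   56   66   61   35    1    0    0]
(450, 1062, 3)
```

View pics/c1.png

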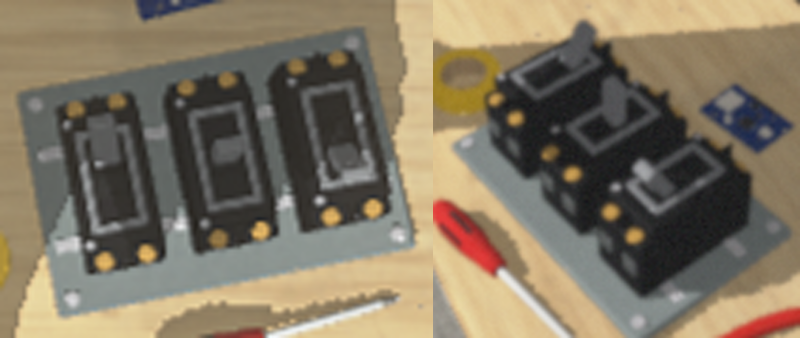

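The middle breaker is tripped. The left one (+y) is live and the right one (-y) is the spare. Now I'll fit the poses.

Run:
```python
from h import *
from scipy.optimize import minimize
for f in("top0.npz","scene0.npz"):
    P,p,z=cloud(f)
    m=((P[...,2]>.0065)&(P[...,2]<.14)).astype(np.uint8)
    c=proj(z,[.48,-.24,.082])[0].astype(int)
    n,l=cv2.connectedComponents(m); lab=l[c[1],c[0]]
    q=P[l==lab]; pl=q[(q[:,2]<.018)]
    r=cv2.minAreaRect(pl[:,:2].astype(np.float32));print(f,"plate",r,"z",np.median(pl[:,2]))
    # tops: fit three rectangles
    t=P[(P[...,2]>.076)&(P[...,2]<.09)&(abs(P[...,0]-.5)<.12)&(abs(P[...,1]+.24)<.15)]
    zt=np.median(t[:,2])
    def cost(x):
        cs,sn=np.cos(x[2]),np.sin(x[2]);d=t[:,:2]-x[:2];a=d[:,0]*cs+d[:,1]*sn;b=-d[:,0]*sn+d[:,1]*cs
        b=b-70e-3*np.clip(np.round(b/.07),-1,1)
        return np.mean(np.maximum(abs(a)-.036,0)**2+np.maximum(abs(b)-.019,0)**2)*1e6
    o=min((minimize(cost,[.49,-.24,y],method="Nelder-Mead") for y in(-.25,-.1,0,.1,.25)),key=lambda o:o.fun);print("tops",o.x,o.fun,zt)
    cs,sn=np.cos(o.x[2]),np.sin(o.x[2]);R=np.array([[cs,-sn],[sn,cs]])
    h=P[(P[...,2]>.09)&(P[...,2]<.14)&(abs(P[...,0]-.5)<.12)&(abs(P[...,1]+.24)<.15)]
    L=np.c_[(h[:,:2]-o.x[:2])@R,h[:,2]]
    for k in(-1,0,1):
        s=L[abs(L[:,1]-.07*k)<.03]; top=s[s[:,2]>s[:,2].max()-.006]
        print(k,len(s),"max",s[:,2].max(),"topmean",top.mean(0),"angle",np.arctan2(top[:,0].mean(),top[:,2].mean()-.062),"range",s.min(0),s.max(0))
```

```text
top0.npz plate ((0.4918377995491028, -0.24198175966739655), (0.14989407360553741, 0.23610147833824158), 11.359048843383789) z 0.012356903056123858
tops [ 0.49096371 -0.24157787  0.19900037] 6.8415071276794475 0.08287274774976522
-1 72 max 0.11726676419765658 topmean [-0.02638765 -0.07043128  0.11345409] angle -0.4738656970793828 range [-0.03209788 -0.07781409  0.09035306] [-0.01028464 -0.06204794  0.11726676]
0 49 max 0.12384166319107914 topmean [0.00174826 0.00024292 0.12020778] angle 0.03002583738500257 range [-0.00354648 -0.00797417  0.09095072] [0.00717461 0.00753568 0.12384166]
1 82 max 0.11420943623394275 topmean [0.02968234 0.06953828 0.11082216] angle 0.5462581282643099 range [0.01258486 0.06172928 0.09002661] [0.0359675  0.07755537 0.11420944]
scene0.npz plate ((0.4809659719467163, -0.2017095535993576), (0.149804949760437, 0.3231770098209381), 11.593528747558594) z 0.01139867559678237
tops [ 0.4895529  -0.24581142  0.19812044] 8.140312934792103 0.08160268495932188
-1 79 max 0.11419951633243963 topmean [-0.02615606 -0.06868068  0.11119464] angle -0.48867321723475715 range [-0.03058879 -0.07663751  0.09032186] [-0.01112258 -0.06096134  0.11419952]
0 111 max 0.12201781204308382 topmean [0.00235817 0.00118431 0.11850011] angle 0.041713231537786305 range [-0.00342727 -0.0066392   0.09049719] [0.0092159  0.01028433 0.12201781]
1 102 max 0.11271136036733942 topmean [0.02976841 0.0702732  0.10981698] angle 0.5568348063276363 range [0.01335059 0.06187788 0.09000164] [0.03599941 0.080684   0.11271136]
```

Call:
{"name": "send_rows", "arguments": {"increments": [[[0.8, 0.62, 0], [0, 0, -0.07]], [[0.8, 0.62, 0], [0, 0, 0]], [[0.8, 0.62, 0], [0, 0, 0]], [[0.8, 0.62, 0], [0, 0, 0]], [[0.8, 0.62, 0], [0, 0, 0]]], "grip": 0}}

```text
t: 0.72
tcp_pos: [0.2667, -0.4365, 0.1923]
orientation: [[0.98, 0.197, -0.0], [0.197, -0.98, 0.001], [-0.0, -0.001, -1.0]]
wrist_force: [-0.7, 0.6, -0.7]
width: -0.0
```

Call:
{"name": "send_rows", "arguments": {"increments": [[[0.8, 0.62, 0], [0, 0, 0]], [[0.8, 0.62, 0], [0, 0, 0]], [[0.8, 0.62, 0], [0, 0, 0]], [[0.8, 0.62, 0], [0, 0, 0]], [[0.8, 0.62, 0], [0, 0, 0]]]}}

```text
t: 1.35
tcp_pos: [0.3867, -0.3435, 0.1924]
orientation: [[0.98, 0.197, -0.0], [0.197, -0.98, 0.0], [-0.0, -0.0, -1.0]]
wrist_force: [-0.7, 0.2, 0.2]
width: 0.005
```

Call:
{"name": "send_rows", "arguments": {"increments": [[[0.88, 0.71, -0.2], [0, 0, 0]], [[0.88, 0.71, -0.2], [0, 0, 0]], [[0.88, 0.71, -0.2], [0, 0, 0]], [[0.88, 0.71, -0.3], [0, 0, 0]], [[0.88, 0.71, -0.5], [0, 0, 0]]]}}

```text
t: 1.98
tcp_pos: [0.5189, -0.237, 0.1504]
orientation: [[0.98, 0.198, 0.0], [0.198, -0.98, -0.0], [0.0, 0.0, -1.0]]
wrist_force: [0.0, 0.3, 0.6]
width: 0.002
```

```bash
cat > look.py <<'E'
import sys
from h import *
from cell import get_state, optics
n=sys.argv[1]
s=get_state();print(s["t"],s["tcp_pos"],s["wrist_force"],s["joint_pos"])
ims=[]
for c,(v0,v1,u0,u1) in(("top",(175,285,225,355)),("scene",(160,300,170,305))):
    p,d=optics.read_camera(c);k=optics.get_calibration(c)
    np.savez(f"{c}{n}.npz",p=p,d=d,**{a:np.array(k[a]) for a in("K","origin","orientation")})
    a=p[v0:v1,u0:u1];ims.append(cv2.resize(a,(int(450*a.shape[1]/a.shape[0]),450),interpolation=2))
im=np.hstack(ims);im=cv2.resize(im,(800,im.shape[0]*800//im.shape[1]));cv2.imwrite(f"pics/l{n}.png",im[:,:,::-1])
E
python3 look.py 1
```

```text
1.975 [ 0.5189333  -0.23698397  0.15035937] [0.04854246 0.29864404 0.6448405 ] [-4.28374229e-01  1.24116270e-01  1.34318598e-01  1.58084294e+00
 -2.98077940e-05  2.51437905e+00]
```

View pics/l1.png

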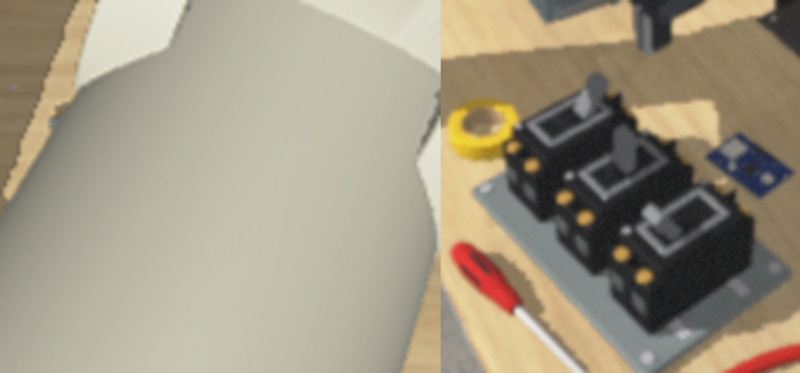

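The top view is blocked by the arm. In the scene view the shut fingers are at (650,45), above and beyond the upright middle lever at (625,150). I'll lower them.

Call:
{"name": "send_rows", "arguments": {"increments": [[[0, 0, -0.33], [0, 0, 0]], [[0, 0, -0.33], [0, 0, 0]], [[0, 0, -0.33], [0, 0, 0]], [[0, 0, -0.33], [0, 0, 0]], [[0, 0, 0], [0, 0, 0]]]}}

```text
t: 2.7
tcp_pos: [0.5175, -0.2377, 0.1101]
orientation: [[0.98, 0.197, -0.001], [0.197, -0.98, 0.001], [-0.001, -0.001, -1.0]]
wrist_force: [-1.2, -0.6, 0.4]
width: 0.003
```

Call:
{"name": "send_rows", "arguments": {"increments": [[[-0.065, -0.013, 0], [0, 0, 0]], [[-0.065, -0.013, 0], [0, 0, 0]], [[-0.065, -0.013, 0], [0, 0, 0]], [[-0.033, -0.007, 0], [0, 0, 0]], [[0, 0, 0], [0, 0, 0]]]}}

```text
t: 3.32
tcp_pos: [0.5112, -0.2392, 0.1112]
orientation: [[0.98, 0.197, 0.0], [0.197, -0.98, -0.0], [0.0, 0.0, -1.0]]
wrist_force: [0.7, -0.1, -0.2]
width: -0.002
```

Call:
{"name": "send_rows", "arguments": {"increments": [[[-0.033, -0.007, 0], [0, 0, 0]], [[-0.033, -0.007, 0], [0, 0, 0]], [[-0.033, -0.007, 0], [0, 0, 0]], [[-0.033, -0.007, 0], [0, 0, 0]], [[-0.033, -0.007, 0], [0, 0, 0]]]}}

```text
t: 3.95
tcp_pos: [0.5062, -0.2402, 0.1111]
orientation: [[0.98, 0.197, -0.0], [0.197, -0.98, -0.0], [-0.0, 0.0, -1.0]]
wrist_force: [0.2, -1.1, -0.3]
width: -0.0
```

Call:
{"name": "send_rows", "arguments": {"increments": [[[-0.033, -0.007, 0], [0, 0, 0]], [[-0.033, -0.007, 0], [0, 0, 0]], [[-0.033, -0.007, 0], [0, 0, 0]], [[-0.033, -0.007, 0], [0, 0, 0]], [[-0.033, -0.007, 0], [0, 0, 0]]]}}

```text
t: 4.58
tcp_pos: [0.5013, -0.2412, 0.1111]
orientation: [[0.98, 0.198, 0.0], [0.198, -0.98, 0.0], [0.0, -0.0, -1.0]]
wrist_force: [0.2, 0.2, -0.4]
width: -0.003
```

Run:
```python
from cell import get_state
s=get_state();print(s["tcp_pos"],s["wrist_force"],s["wrist_torque"])
```

```text
[ 0.50126737 -0.24122101  0.11108276] [ 0.21121867  0.18520556 -0.42353986] [ 0.03173693 -0.02446052 -0.03565735]
```

Call:
{"name": "send_rows", "arguments": {"increments": [[[-0.033, -0.007, 0], [0, 0, 0]], [[-0.033, -0.007, 0], [0, 0, 0]], [[-0.033, -0.007, 0], [0, 0, 0]], [[-0.033, -0.007, 0], [0, 0, 0]], [[-0.033, -0.007, 0], [0, 0, 0]]]}}

```text
t: 5.2
tcp_pos: [0.4963, -0.2423, 0.1111]
orientation: [[0.98, 0.197, -0.0], [0.197, -0.98, 0.0], [-0.0, -0.0, -1.0]]
wrist_force: [0.6, -0.1, 0.4]
width: -0.003
```

```bash
python3 look.py 2
```

```text
5.2 [ 0.49630853 -0.24229416  0.11107257] [ 0.62134168 -0.0894388   0.39703583] [-4.54160036e-01  7.68241179e-02  7.56716876e-03  1.50154487e+00
  4.90632940e-06  2.48864332e+00]
```

View pics/l2.png

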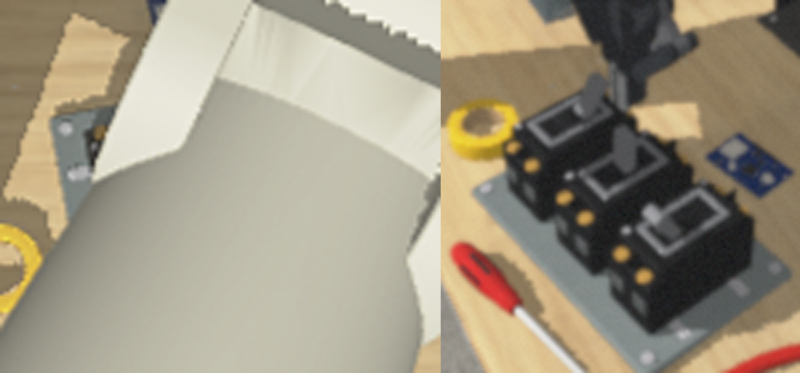

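The fingertip appears at (622,105), but the tripped lever is at (625,145). That doesn't fit the computed pose, so I'll check it against the depth data.

Run:
```python
from h import *
P,p,z=cloud("scene2.npz")
k=lambda q:((q-[170,160])*[1,1]).round(1)
sc=450/140*800/(int(450*130/110)+int(450*135/140))
off=int(450*130/110)*800/(int(450*130/110)+int(450*135/140))
print("crop px TCP",(proj(z,[.4963,-.2423,.111])-[170,160])*sc+[off,0],"tip",(proj(z,[.4925,-.243,.120])-[170,160])*sc+[off,0])
for X,Y in((622,105),(612,70),(625,145)):
    u=int((X-off)/sc+170);v=int(Y/sc+160);print(u,v);print(np.round(P[v-2:v+3:2,u-2:u+3:2],3).reshape(-1,3).tolist())
m=(P[...,2]>.09)&(P[...,2]<.15)&(abs(P[...,0]-.5)<.12)&(abs(P[...,1]+.24)<.15)
e=np.array([.9804,.1972]);h=np.array([.4908,-.243])
q=P[m];d=q[:,:2]-h;L=np.c_[d@e,d@[-e[1],e[0]],q[:,2]]*1000
for zz in range(90,150,6):
    s=L[(L[:,2]>=zz)&(L[:,2]<zz+6)]
    for y0,y1 in((-90,-45),(-45,-20),(-20,20),(20,45),(45,100)):
        r=s[(s[:,1]>y0)&(s[:,1]<y1)]
        if len(r)>3:print(zz,(y0,y1),len(r),r[:,:2].min(0).round(),r[:,:2].max(0).round())
```

```text
crop px TCP [[628.16038809 137.12512603]] tip [[623.80537705 130.83515326]]
237 199
[[0.485, -0.244, 0.157], [0.486, -0.25, 0.161], [0.49, -0.251, 0.16], [0.516, -0.177, 0.082], [0.486, -0.251, 0.157], [0.489, -0.252, 0.156], [0.513, -0.183, 0.082], [nan, nan, nan], [0.489, -0.252, 0.151]]
234 186
[[0.571, -0.045, 0.002], [0.485, -0.241, 0.187], [0.485, -0.251, 0.195], [0.568, -0.05, 0.0], [0.484, -0.244, 0.185], [0.484, -0.251, 0.19], [0.565, -0.057, -0.0], [0.484, -0.243, 0.18], [0.485, -0.249, 0.183]]
239 214
[[0.488, -0.244, 0.115], [0.49, -0.25, 0.119], [0.493, -0.251, 0.119], [0.487, -0.245, 0.111], [0.49, -0.25, 0.114], [0.494, -0.25, 0.112], [0.487, -0.245, 0.105], [0.489, -0.251, 0.109], [0.493, -0.251, 0.108]]
90 (-90, -45) 10 [-24. -79.] [-13. -76.]
90 (-20, 20) 14 [-5. -9.] [4. 6.]
90 (45, 100) 25 [11. 61.] [24. 77.]
96 (-90, -45) 9 [-28. -78.] [-16. -77.]
96 (-20, 20) 19 [-4. -9.] [4. 6.]
96 (45, 100) 24 [18. 60.] [29. 76.]
102 (-90, -45) 16 [-31. -78.] [-20. -63.]
102 (-20, 20) 17 [-5. -9.] [7. 5.]
102 (45, 100) 27 [20. 60.] [34. 76.]
108 (-90, -45) 40 [-33. -78.] [-21. -64.]
108 (-20, 20) 18 [ -4. -10.] [7. 6.]
108 (45, 100) 23 [23. 61.] [33. 77.]
114 (-20, 20) 35 [-4. -9.] [6. 8.]
120 (-20, 20) 5 [-1. -3.] [5. 5.]
```

Run:
```python
from h import *
e=np.array([.9804,.1972]);h=np.array([.4908,-.243])
for f in("scene1.npz","scene2.npz"):
    P,p,z=cloud(f);q=P.reshape(-1,3);q=q[~np.isnan(q[:,0])];d=q[:,:2]-h;L=np.c_[d@e,d@[-e[1],e[0]],q[:,2]]*1000
    L=L[(abs(L[:,0])<90)&(abs(L[:,1])<60)]
    for zz in range(108,260,6):
        r=L[(L[:,2]>=zz)&(L[:,2]<zz+6)]
        if len(r)>3:print(f,zz,len(r),r[:,:2].min(0).round(),r[:,:2].max(0).round())
```

```text
scene1.npz 108 18 [-4. -8.] [7. 5.]
scene1.npz 114 35 [ -5. -10.] [7. 6.]
scene1.npz 120 7 [-4. -6.] [3. 6.]
scene1.npz 186 10 [19. -6.] [34.  6.]
scene1.npz 192 29 [ 18. -13.] [35.  6.]
scene1.npz 198 38 [ 18. -13.] [36. 15.]
scene1.npz 204 38 [ 18. -14.] [36. 15.]
scene1.npz 210 38 [ 18. -13.] [36. 15.]
scene1.npz 216 22 [ 19. -14.] [26.  5.]
scene1.npz 222 21 [ 17. -13.] [25. 15.]
scene1.npz 228 43 [ 16. -30.] [38. 35.]
scene1.npz 234 95 [ 15. -35.] [41. 33.]
scene1.npz 240 73 [ 16. -38.] [41. 43.]
scene1.npz 246 81 [ 13. -44.] [42. 45.]
scene1.npz 252 115 [ 12. -48.] [45. 51.]
scene1.npz 258 93 [ 12. -52.] [37. 54.]
scene2.npz 108 18 [ -4. -10.] [7. 6.]
scene2.npz 114 35 [-4. -9.] [6. 8.]
scene2.npz 120 5 [-1. -3.] [5. 5.]
scene2.npz 150 7 [-6. -9.] [-1.  0.]
scene2.npz 156 34 [ -8. -16.] [12. 12.]
scene2.npz 162 29 [ -7. -15.] [12.  5.]
scene2.npz 168 33 [ -7. -16.] [12.  6.]
scene2.npz 174 30 [ -7. -16.] [9. 3.]
scene2.npz 180 24 [ -7. -15.] [-0.  6.]
scene2.npz 186 12 [ -8. -16.] [-1.  7.]
scene2.npz 192 45 [-10. -31.] [13. 31.]
scene2.npz 198 89 [ -9. -37.] [15. 32.]
scene2.npz 204 57 [ -9. -40.] [15. 39.]
scene2.npz 210 80 [-13. -47.] [18. 45.]
scene2.npz 216 86 [-13. -52.] [15. 47.]
scene2.npz 222 84 [-13. -56.] [14. 53.]
scene2.npz 228 86 [-14. -59.] [ 9. 57.]
scene2.npz 234 113 [-14. -59.] [ 6. 60.]
scene2.npz 240 131 [-16. -60.] [15. 57.]
scene2.npz 246 113 [-16. -56.] [ 9. 16.]
scene2.npz 252 112 [-16. -47.] [13. 15.]
scene2.npz 258 67 [ -7. -45.] [14. -8.]
```

The depth data shows the real fingertips about 40 mm above the reported TCP: they end at z≈0.152 when the state says 0.111, and at 0.189 when it says 0.150. The arm hasn't touched anything. I'll back off and lower by that offset, then check by camera again.

Call:
{"name": "send_rows", "arguments": {"increments": [[[0.25, 0.05, 0], [0, 0, 0]], [[0.25, 0.05, 0], [0, 0, 0]], [[0.25, 0.05, 0], [0, 0, 0]], [[0, 0, -0.5], [0, 0, 0]], [[0, 0, -0.5], [0, 0, 0]]]}}

```text
t: 5.92
tcp_pos: [0.5186, -0.2376, 0.0795]
orientation: [[0.98, 0.198, -0.001], [0.198, -0.98, 0.0], [-0.001, -0.0, -1.0]]
wrist_force: [0.3, -0.9, 0.0]
width: 0.004
```

```bash
cat > fing.py <<'E'
import sys
from h import *
e=np.array([.9804,.1972]);h=np.array([.4896,-.2455])  # hinge as the scene camera sees it
P,p,z=cloud(f"scene{sys.argv[1]}.npz");q=P.reshape(-1,3);q=q[~np.isnan(q[:,0])];d=q[:,:2]-h;L=np.c_[d@e,d@[-e[1],e[0]],q[:,2]]*1000
L=L[(abs(L[:,0])<70)&(abs(L[:,1])<32)]
for zz in range(90,172,6):
    r=L[(L[:,2]>=zz)&(L[:,2]<zz+6)]
    if len(r)>2:print(zz,len(r),"x",np.sort(r[:,0]).round().astype(int).tolist()[::max(1,len(r)//12)],"y",r[:,1].min().round(),r[:,1].max().round())
E
python3 look.py 3; python3 fing.py 3
```

```text
5.925 [ 0.51862897 -0.23762053  0.07950369] [ 0.3382753  -0.88551814  0.04307715] [-4.29593337e-01  1.23339817e-01 -2.89702304e-03  1.44547318e+00
 -6.06896821e-05  2.51306607e+00]
90 16 x [-3, -2, -2, -2, -2, -2, -2, -1, -1, -1, -1, -1, 0, 1, 3, 5] y -6.0 9.0
96 18 x [-2, -2, -2, -2, -2, -2, -2, -2, -1, -1, -1, 0, 0, 2, 3, 3, 5, 5] y -7.0 9.0
102 17 x [-3, -2, -2, -2, -2, -2, -2, -1, -1, 1, 1, 3, 3, 5, 5, 5, 10] y -6.0 8.0
108 17 x [-3, -2, -2, -2, -2, -1, -1, -1, 0, 1, 1, 1, 3, 4, 5, 5, 9] y -7.0 7.0
114 36 x [-3, -2, -2, -1, 0, 2, 3, 4, 5, 6, 17, 19] y -6.0 9.0
120 33 x [-1, 0, 2, 4, 6, 17, 17, 18, 18, 18, 19, 21, 22, 23, 28, 31, 35] y -11.0 13.0
126 27 x [16, 17, 18, 18, 19, 21, 21, 21, 22, 22, 24, 28, 32, 35] y -12.0 13.0
132 29 x [16, 17, 17, 18, 18, 19, 21, 22, 22, 22, 23, 26, 30, 32, 34] y -13.0 14.0
138 28 x [17, 17, 18, 18, 20, 21, 21, 22, 22, 24, 25, 27, 29, 31] y -13.0 14.0
144 23 x [17, 17, 17, 17, 17, 17, 17, 17, 18, 18, 18, 19, 21, 21, 21, 21, 21, 21, 21, 22, 23, 24, 24] y -12.0 13.0
150 15 x [17, 17, 17, 17, 18, 18, 18, 18, 18, 18, 20, 21, 21, 22, 23] y -12.0 11.0
156 24 x [15, 15, 16, 16, 16, 16, 16, 17, 17, 18, 19, 20] y -23.0 29.0
162 62 x [14, 15, 16, 16, 17, 17, 17, 17, 19, 20, 28, 33, 36] y -29.0 29.0
168 63 x [15, 16, 16, 17, 17, 17, 17, 18, 21, 25, 29, 35, 38] y -31.0 31.0
```

Call:
{"name": "send_rows", "arguments": {"increments": [[[0, 0, -0.3], [0, 0, 0]], [[-0.065, -0.013, 0], [0, 0, 0]], [[-0.065, -0.013, 0], [0, 0, 0]], [[-0.065, -0.013, 0], [0, 0, 0]], [[-0.033, -0.007, 0], [0, 0, 0]]]}}

```text
t: 6.65
tcp_pos: [0.512, -0.2393, 0.0724]
orientation: [[0.98, 0.197, 0.0], [0.197, -0.98, -0.0], [0.0, 0.0, -1.0]]
wrist_force: [-0.3, -0.0, 0.4]
width: 0.002
```

Call:
{"name": "send_rows", "arguments": {"increments": [[[-0.033, -0.007, 0], [0, 0, 0]], [[-0.033, -0.007, 0], [0, 0, 0]], [[-0.033, -0.007, 0], [0, 0, 0]], [[-0.033, -0.007, 0], [0, 0, 0]], [[-0.033, -0.007, 0], [0, 0, 0]]]}}

```text
t: 7.28
tcp_pos: [0.5074, -0.2402, 0.0723]
orientation: [[0.98, 0.198, 0.001], [0.198, -0.98, 0.0], [0.001, 0.0, -1.0]]
wrist_force: [2.5, 0.0, 0.7]
width: -0.001
```

Call:
{"name": "send_rows", "arguments": {"increments": [[[-0.033, -0.007, 0], [0, 0, 0]], [[-0.033, -0.007, 0], [0, 0, 0]], [[-0.033, -0.007, 0], [0, 0, 0]], [[-0.033, -0.007, 0], [0, 0, 0]], [[-0.033, -0.007, 0], [0, 0, 0]]]}}

```text
t: 7.9
tcp_pos: [0.5021, -0.2413, 0.0721]
orientation: [[0.98, 0.197, 0.0], [0.197, -0.98, -0.0], [0.0, 0.0, -1.0]]
wrist_force: [1.7, 1.2, 1.5]
width: 0.004
```

Call:
{"name": "send_rows", "arguments": {"increments": [[[-0.033, -0.007, -0.005], [0, 0, 0]], [[-0.033, -0.007, -0.005], [0, 0, 0]], [[-0.033, -0.007, -0.005], [0, 0, 0]], [[-0.033, -0.007, -0.005], [0, 0, 0]], [[-0.033, -0.007, -0.005], [0, 0, 0]]]}}

```text
t: 8.52
tcp_pos: [0.4971, -0.2423, 0.0713]
orientation: [[0.98, 0.198, 0.0], [0.198, -0.98, -0.0], [0.0, 0.0, -1.0]]
wrist_force: [2.6, 0.9, 1.7]
width: -0.001
```

Call:
{"name": "send_rows", "arguments": {"increments": [[[-0.033, -0.007, -0.005], [0, 0, 0]], [[-0.033, -0.007, -0.005], [0, 0, 0]], [[-0.033, -0.007, -0.005], [0, 0, 0]], [[-0.033, -0.007, -0.005], [0, 0, 0]], [[-0.033, -0.007, -0.005], [0, 0, 0]]]}}

```text
t: 9.15
tcp_pos: [0.4921, -0.2433, 0.0705]
orientation: [[0.98, 0.198, -0.0], [0.198, -0.98, 0.0], [-0.0, -0.0, -1.0]]
wrist_force: [1.4, 0.9, 1.5]
width: 0.0
```

Call:
{"name": "send_rows", "arguments": {"increments": [[[-0.033, -0.007, -0.01], [0, 0, 0]], [[-0.033, -0.007, -0.01], [0, 0, 0]], [[-0.033, -0.007, -0.01], [0, 0, 0]], [[-0.033, -0.007, -0.01], [0, 0, 0]], [[-0.033, -0.007, -0.01], [0, 0, 0]]]}}

```text
t: 9.78
tcp_pos: [0.4875, -0.2444, 0.0692]
orientation: [[0.98, 0.198, 0.001], [0.198, -0.98, 0.0], [0.001, 0.0, -1.0]]
wrist_force: [4.2, 1.4, 3.1]
width: 0.001
```

Call:
{"name": "send_rows", "arguments": {"increments": [[[-0.03, -0.006, -0.013], [0, 0, 0]], [[-0.03, -0.006, -0.013], [0, 0, 0]], [[-0.03, -0.006, -0.013], [0, 0, 0]], [[-0.03, -0.006, -0.013], [0, 0, 0]], [[0, 0, 0], [0, 0, 0]]]}}

```text
t: 10.4
tcp_pos: [0.4846, -0.245, 0.0681]
orientation: [[0.98, 0.198, 0.002], [0.198, -0.98, -0.0], [0.002, 0.0, -1.0]]
wrist_force: [5.5, 2.8, 4.9]
width: -0.003
```

Call:
{"name": "send_rows", "arguments": {"increments": [[[-0.03, -0.006, -0.015], [0, 0, 0]], [[-0.03, -0.006, -0.015], [0, 0, 0]], [[-0.03, -0.006, -0.015], [0, 0, 0]], [[0, 0, 0], [0, 0, 0]], [[0, 0, 0], [0, 0, 0]]]}}

```text
t: 11.02
tcp_pos: [0.4818, -0.2456, 0.0669]
orientation: [[0.98, 0.198, 0.002], [0.198, -0.98, -0.0], [0.002, 0.0, -1.0]]
wrist_force: [4.3, 3.4, 5.7]
width: -0.0
```

Call:
{"name": "send_rows", "arguments": {"increments": [[[-0.03, -0.006, -0.016], [0, 0, 0]], [[-0.03, -0.006, -0.016], [0, 0, 0]], [[0, 0, 0], [0, 0, 0]], [[0, 0, 0], [0, 0, 0]], [[0, 0, 0], [0, 0, 0]]]}}

```text
t: 11.65
tcp_pos: [0.4798, -0.246, 0.066]
orientation: [[0.98, 0.198, 0.002], [0.198, -0.98, -0.0], [0.002, 0.0, -1.0]]
wrist_force: [3.5, 2.8, 5.7]
width: 0.003
```

Call:
{"name": "send_rows", "arguments": {"increments": [[[-0.03, -0.006, -0.018], [0, 0, 0]], [[0, 0, 0], [0, 0, 0]], [[-0.03, -0.006, -0.018], [0, 0, 0]], [[0, 0, 0], [0, 0, 0]], [[0, 0, 0], [0, 0, 0]]]}}

```text
t: 12.28
tcp_pos: [0.4781, -0.2464, 0.065]
orientation: [[0.98, 0.198, 0.002], [0.198, -0.98, -0.0], [0.002, 0.001, -1.0]]
wrist_force: [3.5, 2.7, 5.7]
width: -0.001
```

Call:
{"name": "send_rows", "arguments": {"increments": [[[-0.03, -0.006, -0.02], [0, 0, 0]], [[0, 0, 0], [0, 0, 0]], [[0, 0, 0], [0, 0, 0]], [[0, 0, 0], [0, 0, 0]], [[0, 0, 0], [0, 0, 0]]]}}

```text
t: 12.9
tcp_pos: [0.477, -0.2466, 0.0643]
orientation: [[0.98, 0.198, 0.001], [0.198, -0.98, -0.0], [0.001, 0.001, -1.0]]
wrist_force: [3.4, 2.2, 6.1]
width: -0.0
```

Call:
{"name": "send_rows", "arguments": {"increments": [[[-0.03, -0.006, -0.02], [0, 0, 0]], [[0, 0, 0], [0, 0, 0]], [[0, 0, 0], [0, 0, 0]], [[0, 0, 0], [0, 0, 0]], [[0, 0, 0], [0, 0, 0]]]}}

```text
t: 13.52
tcp_pos: [0.4761, -0.2468, 0.0637]
orientation: [[0.98, 0.198, 0.002], [0.198, -0.98, -0.0], [0.001, 0.001, -1.0]]
wrist_force: [2.8, 2.1, 7.0]
width: -0.001
```

Call:
{"name": "send_rows", "arguments": {"increments": [[[-0.03, -0.006, -0.022], [0, 0, 0]], [[0, 0, 0], [0, 0, 0]], [[0, 0, 0], [0, 0, 0]], [[0, 0, 0], [0, 0, 0]], [[0, 0, 0], [0, 0, 0]]]}}

```text
t: 14.15
tcp_pos: [0.4751, -0.247, 0.0629]
orientation: [[0.98, 0.198, 0.001], [0.198, -0.98, -0.0], [0.001, 0.001, -1.0]]
wrist_force: [3.3, 1.8, 6.4]
width: -0.001
```

Call:
{"name": "send_rows", "arguments": {"increments": [[[-0.02, -0.004, -0.015], [0, 0, 0]], [[0, 0, 0], [0, 0, 0]], [[0, 0, 0], [0, 0, 0]], [[0, 0, 0], [0, 0, 0]], [[0, 0, 0], [0, 0, 0]]]}}

```text
t: 14.78
tcp_pos: [0.4746, -0.2471, 0.0626]
orientation: [[0.98, 0.198, 0.001], [0.198, -0.98, -0.0], [0.001, 0.001, -1.0]]
wrist_force: [1.9, 1.8, 6.9]
width: -0.003
```

Call:
{"name": "send_rows", "arguments": {"increments": [[[-0.025, -0.005, -0.02], [0, 0, 0]], [[0, 0, 0], [0, 0, 0]], [[0, 0, 0], [0, 0, 0]], [[0, 0, 0], [0, 0, 0]], [[0, 0, 0], [0, 0, 0]]]}}

```text
t: 15.4
tcp_pos: [0.4742, -0.2472, 0.0623]
orientation: [[0.98, 0.198, 0.002], [0.198, -0.98, -0.0], [0.002, 0.001, -1.0]]
wrist_force: [3.9, 2.3, 8.0]
width: 0.0
```

```bash
python3 look.py 4; python3 fing.py 4
```

```text
15.4 [ 0.47420963 -0.24721939  0.06229642] [3.87270598 2.30823057 8.00627518] [-4.81040044e-01  3.82172996e-02 -1.26770510e-01  1.40357046e+00
  7.84876182e-04  2.46151838e+00]
90 14 x [-33, -30, -28, -27, -27, -25, -25, -23, -22, -21, -20, -20, -19, -17] y -7.0 -4.0
96 14 x [-38, -38, -37, -35, -32, -32, -31, -30, -29, -28, -27, -25, -25, -22] y -7.0 7.0
102 46 x [-39, -38, -37, -37, -36, -35, -35, -34, -33, -31, -29, -27, -27, -27, -25, -21] y -11.0 10.0
108 32 x [-36, -34, -33, -31, -27, -27, -27, -25, -24, -23, -23, -20, -17, -15, -13, -12] y -14.0 7.0
114 30 x [-28, -28, -28, -27, -27, -27, -24, -24, -23, -22, -20, -18, -16, -13, -11] y -14.0 6.0
120 29 x [-28, -28, -27, -27, -27, -26, -24, -24, -24, -22, -22, -17, -16, -12, -10] y -15.0 14.0
126 22 x [-28, -28, -27, -27, -27, -27, -26, -26, -26, -24, -24, -24, -24, -24, -23, -23, -23, -22, -22, -21, -20, -18] y -14.0 14.0
132 18 x [-28, -28, -28, -28, -27, -27, -27, -27, -27, -26, -25, -25, -24, -24, -23, -23, -23, -22] y -13.0 7.0
138 8 x [-29, -28, -28, -28, -27, -26, -24, -24] y -13.0 10.0
144 39 x [-31, -30, -29, -29, -29, -29, -29, -28, -28, -28, -26, -26, -24] y -29.0 31.0
150 74 x [-31, -29, -29, -29, -28, -28, -28, -26, -21, -17, -14, -12, -9] y -32.0 31.0
156 34 x [-30, -29, -29, -29, -29, -29, -28, -28, -28, -28, -28, -27, -24, -24, -18, -7, -6] y -31.0 31.0
162 46 x [-34, -33, -33, -31, -30, -29, -28, -27, -26, -25, -20, -17, -13, -10, -6, -3] y -31.0 32.0
168 43 x [-34, -34, -34, -34, -33, -33, -33, -32, -31, -29, -28, -26, -25, -23, -6] y -18.0 16.0
```

View pics/l4.png

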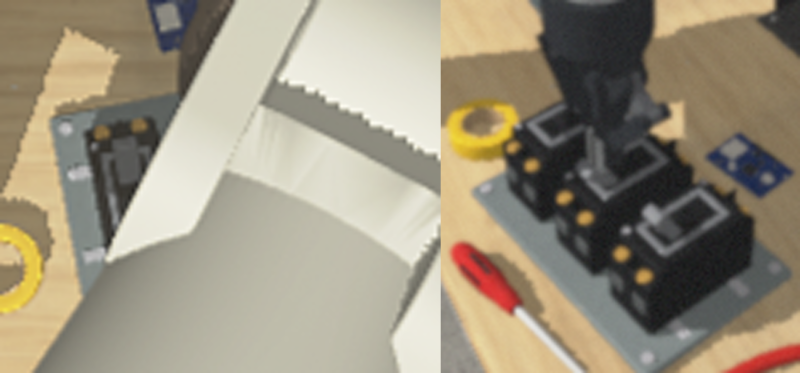

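In this view the fingertip presses the middle lever at (600,160), and the neighbouring levers haven't moved. The force is starting to rise while the arm moves less than commanded, so I'll continue in small steps.

Call:
{"name": "send_rows", "arguments": {"increments": [[[-0.02, -0.004, -0.016], [0, 0, 0]], [[0, 0, 0], [0, 0, 0]], [[0, 0, 0], [0, 0, 0]], [[0, 0, 0], [0, 0, 0]], [[0, 0, 0], [0, 0, 0]]]}}

```text
t: 16.12
tcp_pos: [0.4741, -0.2473, 0.0622]
orientation: [[0.98, 0.198, 0.003], [0.198, -0.98, -0.0], [0.003, 0.001, -1.0]]
wrist_force: [5.1, 3.2, 10.1]
width: -0.003
```

```bash
python3 -c "
from cell import get_state
s=get_state();print(s['tcp_pos'],s['wrist_force'])"
```

```text
[ 0.47410855 -0.24728707  0.06216942] [ 5.09617233  3.24702268 10.13481355]
```

Call:
{"name": "send_rows", "arguments": {"increments": [[[-0.02, -0.004, -0.016], [0, 0, 0]], [[0, 0, 0], [0, 0, 0]], [[0, 0, 0], [0, 0, 0]], [[0, 0, 0], [0, 0, 0]], [[0, 0, 0], [0, 0, 0]]]}}

```text
t: 16.75
tcp_pos: [0.4735, -0.2473, 0.0618]
orientation: [[0.98, 0.198, 0.004], [0.198, -0.98, -0.0], [0.003, 0.001, -1.0]]
wrist_force: [5.4, 3.6, 9.9]
width: -0.001
```

Call:
{"name": "send_rows", "arguments": {"increments": [[[-0.017, -0.003, -0.014], [0, 0, 0]], [[0, 0, 0], [0, 0, 0]], [[0, 0, 0], [0, 0, 0]], [[0, 0, 0], [0, 0, 0]], [[0, 0, 0], [0, 0, 0]]]}}

```text
t: 17.38
tcp_pos: [0.4735, -0.2474, 0.0617]
orientation: [[0.98, 0.198, 0.005], [0.198, -0.98, -0.0], [0.004, 0.001, -1.0]]
wrist_force: [6.4, 4.2, 11.8]
width: 0.0
```

Call:
{"name": "send_rows", "arguments": {"increments": [[[-0.01, -0.002, -0.008], [0, 0, 0]], [[0, 0, 0], [0, 0, 0]], [[0, 0, 0], [0, 0, 0]], [[0, 0, 0], [0, 0, 0]], [[0, 0, 0], [0, 0, 0]]]}}

```text
t: 18.0
tcp_pos: [0.4735, -0.2474, 0.0616]
orientation: [[0.98, 0.198, 0.005], [0.198, -0.98, -0.0], [0.005, 0.001, -1.0]]
wrist_force: [8.1, 4.4, 12.5]
width: -0.001
```

Motion has stalled at about 15.5 N, so the lever is home against its stop. I'll back off and go over to the off side.

Call:
{"name": "send_rows", "arguments": {"increments": [[[0.1, 0.02, 0.1], [0, 0, 0]], [[0, 0, 0.55], [0, 0, 0]], [[0, 0, 0.55], [0, 0, 0]], [[-0.75, -0.15, 0], [0, 0, 0]], [[-0.75, -0.15, 0], [0, 0, 0]]]}}

```text
t: 18.62
tcp_pos: [0.4289, -0.2563, 0.0967]
orientation: [[0.98, 0.198, 0.0], [0.198, -0.98, -0.001], [0.0, 0.001, -1.0]]
wrist_force: [0.6, 0.2, 0.7]
width: -0.0
```

```bash
python3 look.py 5; python3 fing.py 5|head -6
```

```text
18.625 [ 0.42890029 -0.25629124  0.09672105] [0.58225408 0.20144922 0.71711601] [-5.38419668e-01 -4.87490569e-02 -1.47029322e-01  1.47193215e+00
 -3.08240568e-04  2.40411972e+00]
90 13 x [-33, -30, -28, -28, -25, -25, -23, -22, -20, -19, -18, -18, -18] y -6.0 4.0
96 22 x [-38, -38, -38, -37, -35, -32, -32, -32, -30, -30, -28, -27, -27, -25, -25, -25, -24, -23, -23, -23, -22, -22] y -6.0 10.0
102 37 x [-39, -38, -37, -36, -36, -35, -34, -34, -33, -31, -30, -29, -26] y -7.0 10.0
108 5 x [-34, -34, -33, -33, -32] y -4.0 8.0
144 13 x [-70, -69, -68, -67, -66, -65, -63, -63, -61, -61, -60, -58, -56] y -14.0 -10.0
150 14 x [-69, -69, -67, -66, -64, -64, -64, -62, -62, -60, -60, -60, -58, -58] y -13.0 -12.0
```

Call:
{"name": "send_rows", "arguments": {"increments": [[[0, 0, -0.6], [0, 0, 0]], [[0, 0, -0.6], [0, 0, 0]], [[0.1, 0.02, 0], [0, 0, 0]], [[0.1, 0.02, 0], [0, 0, 0]], [[0.05, 0.01, 0], [0, 0, 0]]]}}

```text
t: 19.35
tcp_pos: [0.4375, -0.2545, 0.06]
orientation: [[0.98, 0.198, 0.001], [0.198, -0.98, -0.0], [0.0, 0.0, -1.0]]
wrist_force: [-0.4, -0.2, 0.1]
width: -0.002
```

Call:
{"name": "send_rows", "arguments": {"increments": [[[0.035, 0.007, 0], [0, 0, 0]], [[0.035, 0.007, 0], [0, 0, 0]], [[0.035, 0.007, 0], [0, 0, 0]], [[0.035, 0.007, 0], [0, 0, 0]], [[0.035, 0.007, 0], [0, 0, 0]]]}}

```text
t: 19.98
tcp_pos: [0.4416, -0.2536, 0.0597]
orientation: [[0.98, 0.197, -0.001], [0.197, -0.98, -0.0], [-0.001, 0.0, -1.0]]
wrist_force: [-4.7, -0.7, 2.7]
width: -0.001
```

Call:
{"name": "send_rows", "arguments": {"increments": [[[0.035, 0.007, 0], [0, 0, 0]], [[0.035, 0.007, 0], [0, 0, 0]], [[0.035, 0.007, 0], [0, 0, 0]], [[0.035, 0.007, 0], [0, 0, 0]], [[0.035, 0.007, 0], [0, 0, 0]]]}}

```text
t: 20.6
tcp_pos: [0.447, -0.2525, 0.0597]
orientation: [[0.98, 0.197, -0.001], [0.197, -0.98, -0.0], [-0.001, 0.0, -1.0]]
wrist_force: [-4.8, -1.6, 1.7]
width: -0.003
```

Call:
{"name": "send_rows", "arguments": {"increments": [[[0.06, 0.012, 0], [0, 0, 0]], [[0.06, 0.012, 0], [0, 0, 0]], [[0.06, 0.012, 0], [0, 0, 0]], [[0.06, 0.012, 0], [0, 0, 0]], [[0.06, 0.012, 0], [0, 0, 0]]]}}

```text
t: 21.22
tcp_pos: [0.4565, -0.2505, 0.0596]
orientation: [[0.98, 0.198, 0.0], [0.198, -0.98, 0.0], [0.0, -0.0, -1.0]]
wrist_force: [-2.5, -1.3, 1.3]
width: 0.0
```

Call:
{"name": "send_rows", "arguments": {"increments": [[[0.06, 0.012, 0], [0, 0, 0]], [[0.06, 0.012, 0], [0, 0, 0]], [[0.06, 0.012, 0], [0, 0, 0]], [[0.06, 0.012, 0], [0, 0, 0]], [[0.06, 0.012, 0], [0, 0, 0]]]}}

```text
t: 21.85
tcp_pos: [0.4655, -0.2488, 0.0596]
orientation: [[0.98, 0.198, 0.0], [0.198, -0.98, 0.0], [0.0, -0.0, -1.0]]
wrist_force: [-2.4, -0.2, 1.4]
width: 0.005
```

Call:
{"name": "send_rows", "arguments": {"increments": [[[0.05, 0.01, 0], [0, 0, 0]], [[0.05, 0.01, 0], [0, 0, 0]], [[0.03, 0.006, 0], [0, 0, 0]], [[0.03, 0.006, 0], [0, 0, 0]], [[0.03, 0.006, 0], [0, 0, 0]]]}}

```text
t: 22.48
tcp_pos: [0.4711, -0.2477, 0.0596]
orientation: [[0.98, 0.197, 0.0], [0.197, -0.98, -0.0], [0.0, 0.0, -1.0]]
wrist_force: [-2.1, -1.0, 1.9]
width: -0.002
```

Call:
{"name": "send_rows", "arguments": {"increments": [[[0.025, 0.005, 0], [0, 0, 0]], [[0.025, 0.005, 0], [0, 0, 0]], [[0.025, 0.005, 0], [0, 0, 0]], [[0.025, 0.005, 0], [0, 0, 0]], [[0.025, 0.005, 0], [0, 0, 0]]]}}

```text
t: 23.1
tcp_pos: [0.4748, -0.2469, 0.0596]
orientation: [[0.98, 0.197, 0.0], [0.197, -0.98, -0.0], [0.0, 0.0, -1.0]]
wrist_force: [-1.9, -0.1, 0.7]
width: 0.002
```

Call:
{"name": "send_rows", "arguments": {"increments": [[[0.025, 0.005, 0], [0, 0, 0]], [[0.025, 0.005, 0], [0, 0, 0]], [[0.02, 0.004, 0], [0, 0, 0]], [[0.02, 0.004, 0], [0, 0, 0]], [[0.02, 0.004, 0], [0, 0, 0]]]}}

```text
t: 23.72
tcp_pos: [0.4781, -0.2463, 0.0596]
orientation: [[0.98, 0.197, -0.0], [0.197, -0.98, -0.0], [-0.0, 0.0, -1.0]]
wrist_force: [-2.8, -0.7, 2.2]
width: 0.002
```

Call:
{"name": "send_rows", "arguments": {"increments": [[[0.02, 0.004, 0], [0, 0, 0]], [[0.02, 0.004, 0], [0, 0, 0]], [[0.02, 0.004, 0], [0, 0, 0]], [[0.02, 0.004, 0], [0, 0, 0]], [[0.02, 0.004, 0], [0, 0, 0]]]}}

```text
t: 24.35
tcp_pos: [0.4811, -0.2456, 0.0596]
orientation: [[0.98, 0.198, 0.0], [0.198, -0.98, -0.0], [0.0, 0.0, -1.0]]
wrist_force: [-4.0, -1.3, 1.5]
width: 0.001
```

Call:
{"name": "send_rows", "arguments": {"increments": [[[0.02, 0.004, 0], [0, 0, 0]], [[0.02, 0.004, 0], [0, 0, 0]], [[0.02, 0.004, 0], [0, 0, 0]], [[0.02, 0.004, 0], [0, 0, 0]], [[0.02, 0.004, 0], [0, 0, 0]]]}}

```text
t: 24.98
tcp_pos: [0.4841, -0.245, 0.0595]
orientation: [[0.98, 0.197, -0.0], [0.197, -0.98, 0.0], [-0.0, -0.0, -1.0]]
wrist_force: [-2.8, -1.8, 1.9]
width: -0.001
```

Call:
{"name": "send_rows", "arguments": {"increments": [[[0.02, 0.004, 0], [0, 0, 0]], [[0.02, 0.004, 0], [0, 0, 0]], [[0.02, 0.004, 0], [0, 0, 0]], [[0.02, 0.004, 0], [0, 0, 0]], [[0.02, 0.004, 0], [0, 0, 0]]]}}

```text
t: 25.6
tcp_pos: [0.487, -0.2444, 0.0594]
orientation: [[0.98, 0.197, -0.0], [0.197, -0.98, 0.0], [-0.0, -0.0, -1.0]]
wrist_force: [-3.0, -0.0, 0.8]
width: 0.001
```

Call:
{"name": "send_rows", "arguments": {"increments": [[[0.025, 0.005, 0], [0, 0, 0]], [[0.025, 0.005, 0], [0, 0, 0]], [[0.025, 0.005, 0], [0, 0, 0]], [[0.025, 0.005, 0], [0, 0, 0]], [[0.025, 0.005, 0], [0, 0, 0]]]}}

```text
t: 26.22
tcp_pos: [0.4909, -0.2437, 0.0596]
orientation: [[0.98, 0.198, -0.0], [0.198, -0.98, 0.0], [-0.0, -0.0, -1.0]]
wrist_force: [-3.5, -0.1, -0.4]
width: 0.003
```

The lever is past the +0.15 block, so the catch is engaged. I'll go on to the firm on stop.

Call:
{"name": "send_rows", "arguments": {"increments": [[[0.025, 0.005, 0], [0, 0, 0]], [[0.025, 0.005, 0], [0, 0, 0]], [[0.025, 0.005, 0], [0, 0, 0]], [[0.025, 0.005, 0], [0, 0, 0]], [[0.025, 0.005, 0], [0, 0, 0]]]}}

```text
t: 26.85
tcp_pos: [0.4946, -0.2429, 0.0596]
orientation: [[0.98, 0.197, 0.0], [0.197, -0.98, -0.0], [0.0, 0.0, -1.0]]
wrist_force: [-2.9, -0.5, -0.3]
width: 0.0
```

Call:
{"name": "send_rows", "arguments": {"increments": [[[0.02, 0.004, 0], [0, 0, 0]], [[0.02, 0.004, 0], [0, 0, 0]], [[0.02, 0.004, 0], [0, 0, 0]], [[0, 0, 0], [0, 0, 0]], [[0, 0, 0], [0, 0, 0]]]}}

```text
t: 27.48
tcp_pos: [0.4965, -0.2426, 0.0597]
orientation: [[0.98, 0.198, 0.0], [0.198, -0.98, -0.0], [0.0, 0.0, -1.0]]
wrist_force: [-1.5, -0.4, -0.3]
width: 0.002
```

Call:
{"name": "send_rows", "arguments": {"increments": [[[0.02, 0.004, 0], [0, 0, 0]], [[0.02, 0.004, 0], [0, 0, 0]], [[0, 0, 0], [0, 0, 0]], [[0, 0, 0], [0, 0, 0]], [[0, 0, 0], [0, 0, 0]]]}}

```text
t: 28.1
tcp_pos: [0.4977, -0.2423, 0.0596]
orientation: [[0.98, 0.197, 0.0], [0.197, -0.98, 0.0], [0.0, 0.0, -1.0]]
wrist_force: [-2.0, -1.3, 0.8]
width: 0.0
```

Call:
{"name": "send_rows", "arguments": {"increments": [[[0.02, 0.004, 0], [0, 0, 0]], [[0.02, 0.004, 0], [0, 0, 0]], [[0, 0, 0], [0, 0, 0]], [[0, 0, 0], [0, 0, 0]], [[0, 0, 0], [0, 0, 0]]]}}

```text
t: 28.72
tcp_pos: [0.4988, -0.2421, 0.0596]
orientation: [[0.98, 0.197, 0.0], [0.197, -0.98, 0.0], [0.0, -0.0, -1.0]]
wrist_force: [-2.2, -1.0, 0.5]
width: 0.002
```

Call:
{"name": "send_rows", "arguments": {"increments": [[[0.02, 0.004, 0], [0, 0, 0]], [[0.02, 0.004, 0], [0, 0, 0]], [[0, 0, 0], [0, 0, 0]], [[0, 0, 0], [0, 0, 0]], [[0, 0, 0], [0, 0, 0]]]}}

```text
t: 29.35
tcp_pos: [0.5, -0.2419, 0.0596]
orientation: [[0.98, 0.198, 0.0], [0.198, -0.98, 0.0], [0.0, -0.0, -1.0]]
wrist_force: [-1.2, -0.3, 1.3]
width: 0.006
```

Call:
{"name": "send_rows", "arguments": {"increments": [[[0.02, 0.004, 0], [0, 0, 0]], [[0.02, 0.004, 0], [0, 0, 0]], [[0, 0, 0], [0, 0, 0]], [[0, 0, 0], [0, 0, 0]], [[0, 0, 0], [0, 0, 0]]]}}

```text
t: 29.98
tcp_pos: [0.5012, -0.2416, 0.0596]
orientation: [[0.98, 0.197, 0.0], [0.197, -0.98, 0.0], [0.0, -0.0, -1.0]]
wrist_force: [-2.7, -1.3, -0.2]
width: -0.0
```

Call:
{"name": "send_rows", "arguments": {"increments": [[[0.02, 0.004, 0], [0, 0, 0]], [[0.02, 0.004, 0], [0, 0, 0]], [[0, 0, 0], [0, 0, 0]], [[0, 0, 0], [0, 0, 0]], [[0, 0, 0], [0, 0, 0]]]}}

```text
t: 30.6
tcp_pos: [0.5014, -0.2416, 0.0595]
orientation: [[0.98, 0.197, -0.002], [0.197, -0.98, -0.0], [-0.002, -0.0, -1.0]]
wrist_force: [-7.5, -1.3, 2.5]
width: 0.003
```

It's at the on stop: the force has jumped to 8 N and motion has stalled. One small nudge to seat it, then I'll back off and lift clear.

Call:
{"name": "send_rows", "arguments": {"increments": [[[0.017, 0.003, 0], [0, 0, 0]], [[0, 0, 0], [0, 0, 0]], [[0, 0, 0], [0, 0, 0]], [[0, 0, 0], [0, 0, 0]], [[0, 0, 0], [0, 0, 0]]]}}

```text
t: 31.22
tcp_pos: [0.5014, -0.2416, 0.0595]
orientation: [[0.98, 0.197, -0.003], [0.197, -0.98, -0.0], [-0.003, -0.0, -1.0]]
wrist_force: [-9.5, -2.4, 3.1]
width: -0.002
```

Call:
{"name": "send_rows", "arguments": {"increments": [[[-0.3, -0.06, 0], [0, 0, 0]], [[-0.3, -0.06, 0], [0, 0, 0]], [[0, 0, 0.7], [0, 0, 0]], [[0, 0, 0.9], [0, 0, 0]], [[0, 0, 0.9], [0, 0, 0]]]}}

```text
t: 31.85
tcp_pos: [0.4847, -0.2449, 0.1356]
orientation: [[0.98, 0.197, 0.001], [0.197, -0.98, 0.0], [0.001, 0.0, -1.0]]
wrist_force: [-0.1, -0.9, 0.8]
width: 0.0
```

Call:
{"name": "send_rows", "arguments": {"increments": [[[-0.8, -0.6, 0.3], [0, 0, 0]], [[-0.8, -0.7, 0.2], [0, 0, 0]], [[-0.8, -0.8, 0], [0, 0, 0]], [[-0.8, -0.8, 0], [0, 0, 0]], [[-0.8, -0.8, 0], [0, 0, 0]]]}}

```text
t: 32.48
tcp_pos: [0.364, -0.3566, 0.1499]
orientation: [[0.98, 0.198, 0.001], [0.198, -0.98, -0.0], [0.001, 0.001, -1.0]]
wrist_force: [0.4, -0.1, -0.6]
width: -0.001
```

Call:
{"name": "send_rows", "arguments": {"increments": [[[-0.8, -0.8, 0], [0, 0, 0]], [[-0.6, -0.8, 0], [0, 0, 0]], [[-0.5, -0.8, 0], [0, 0, 0]], [[0, 0, 0], [0, 0, 0]], [[0, 0, 0], [0, 0, 0]]]}}

```text
t: 33.1
tcp_pos: [0.308, -0.4275, 0.1497]
orientation: [[0.98, 0.197, 0.0], [0.197, -0.98, 0.0], [0.0, -0.0, -1.0]]
wrist_force: [-0.1, -0.2, -0.5]
width: 0.001
```

```bash
python3 look.py 6
python3 - <<'E'
from h import *
e=np.array([.9804,.1972])
for f,h in(("top0",(.4910,-.2418)),("top6",(.4910,-.2418)),("scene0",(.4896,-.2457)),("scene6",(.4896,-.2457))):
    P,p,z=cloud(f+".npz");q=P.reshape(-1,3);d=q[:,:2]-h;L=np.c_[d@e,d@[-e[1],e[0]],q[:,2]]*1000
    for k in(-70,0,70):
        s=L[(abs(L[:,1]-k)<20)&(abs(L[:,0])<60)&(L[:,2]>91)&(L[:,2]<130)]
        if len(s):
            t=s[s[:,2]>s[:,2].max()-6].mean(0);print(f,k,len(s),t.round(1),"ang",np.arctan2(t[0],t[2]-62).round(3))
E
```

```text
33.1 [ 0.30797433 -0.42753408  0.14967617] [-0.05498517 -0.18381165 -0.52227007] [-9.46802363e-01  1.93804749e-02  2.21853550e-02  1.57344837e+00
  4.23008209e-04  1.99623769e+00]
top0 -70 70 [-26.3 -70.2 113.5] ang -0.473
top0 0 48 [  1.8   0.5 120.2] ang 0.03
top0 70 80 [ 29.7  69.8 110.8] ang 0.546
top6 -70 71 [-27.  -69.9 112.8] ang -0.489
top6 0 82 [ 29.9   0.4 110.8] ang 0.55
top6 70 82 [ 29.7  70.2 111.3] ang 0.542
scene0 -70 76 [-26.3 -68.8 111.2] ang -0.49
scene0 0 108 [  2.3   1.1 118.5] ang 0.041
scene0 70 96 [ 29.7  70.2 109.8] ang 0.556
scene6 -70 77 [-26.5 -68.8 111.8] ang -0.488
scene6 0 102 [ 29.4   1.1 109.1] ang 0.558
scene6 70 95 [ 29.7  70.8 109.4] ang 0.559
```

View pics/l6.png

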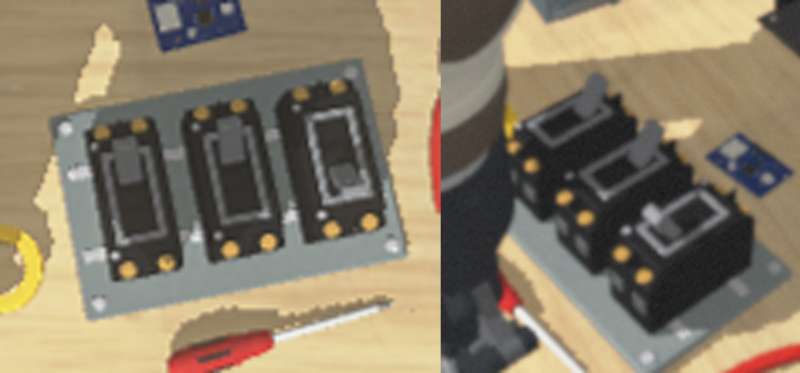

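The middle lever now leans away like the live one, at about (232,140) in the left view. The spare lever is still off, and the board, tape and screwdriver haven't moved. The arm is clear, so I'm handing in.

```bash
python3 -c "
from cell import manip
print(manip.job_done())"
```

```text
the job is handed in; nothing more can be done
None
```

I reset the tripped (middle) breaker and handed the job in at about 33 s. No verdict was reported.

- **Off stroke:** I pushed the lever with shut fingers through the stiff part to its stop at about -0.7 rad. Motion stalled there at about 15.5 N, the highest force I read. Forces are only reported at the end of each move, so any brief peak in between was not seen.
- **On stroke:** The lever passed the +0.15 rad block freely, which means the catch had engaged. It then stalled against the firm on stop at about 10 N, and I backed off and lifted clear.
- **Final check:** The middle lever reads 0.55 rad in both cameras, against 0.54 to 0.56 for the live lever. That reading runs low for a leaning lever, and the finger position at the stall gives about 0.6 rad.
- **Other levers and things around:** The live and spare levers read the same as at the start, within about 0.02 rad. The board, tape and screwdriver look unmoved, and the part of the side cutter in the last picture does too.
- **Disagreement:** The fingertips really stood about 40 mm above the reported TCP height. My first approach therefore passed above the lever without touching it. I measured the offset from the depth images and corrected for it. The two cameras also differed by about 4 mm sideways.

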